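# Stopper the spice flask and lower the cabinet flap

## Task

The amber spice flask in the acrylic cabinet has been left open. Set its cork stopper, which stands on the trivet, fully home in the flask's neck without dropping it, then lower the raised flap, which has a wooden grip bar, gently all the way down onto its stop, never letting it slam. Do not hit the hook rail above, and leave the other jars and kitchenware standing where they are.

Things in the scene. Friction and masses are not known exactly. Their poses are not given: they have to be found in the camera images.
- cabinet: Clear acrylic cabinet, fixed: 170 mm deep (x), 340 wide (y), origin at the centre of its underside, front faces its -x. Floor 6 mm; walls 5 mm; front wall 96 high at x = -85; sides rise at 38 degrees to the hinge line at x = +33, z = 188; flat top behind. With the flap up the mouth before the hinge is open from above. Flask and two jars stand at x = -43, y about -92, 0, +92, in any order.
- flap (a joint): Angle of the clear flap (150 mm long, 336 wide, 4 thick, 0.29 kg) in rad: 0 = down on its stop on the front wall, sloping 38 degrees; grows as it is raised; 2.23 = straight up; 2.36 = open limit. Starts at 2.13 to 2.32. The stiff hinge holds it only within about 15 degrees of upright; farther forward it falls by its weight (1.5 N at the bar) and slams if let go.
- flap_handle (a point): Middle of the dark wooden grip bar, 14 mm diameter, 150 long, along y, on steel stems 66 mm either side. From the hinge its axis lies 155 mm along the flap (5 past the free edge) and 38 mm outward, leaving 27 mm clear over the outer face: on the rear side when the flap is up, above it when down. Axes turn with the flap: -x hinge to free edge, +z outward. The bar can turn between the fingers.
- flap_hinge (a point): Middle of the flap's hinge line; same axes as flap_handle, y along the hinge. Opening is a positive turn about +y.
- rail_mid (a point): Middle of a steel hook rail, 12 mm diameter, 520 long, parallel to the cabinet's y, 485 above the shelf, 80 mm behind the cabinet's centre, up to 30 off sideways, on two end posts. With the flap up the grip bar is 140 mm below it at nearly the same depth: a hand pointing straight down onto the bar hits the rail; lean it back 30 to 45 degrees towards the cabinet's front.
- rail: The hook rail with posts and the stainless ladle that hangs from it beyond the cabinet's -y side (bowl down to 185 mm above the shelf), all fixed; origin on the shelf below rail_mid.
- flask: Open amber glass flask standing on the cabinet's floor, loose, 0.22 kg: body 64 mm diameter, 66 mm high, neck 49 mm outside and 40 mm inside diameter with an open mouth. Origin at the centre of its underside, z up.
- flask_rim (a point): Centre of the flask's mouth, at the level of its rim.
- stopper: Cork stopper with dark wooden knob, 60 mm long, 45 g, standing upright on the trivet. From below: tapered plug 24 long, 26 diameter at the tip, 34 at its top; flange 47 diameter, 6 thick, which comes to rest on the flask's rim; round knob 26 diameter, 30 long. Origin at the centre of the tip, z up along its axis.
- stopper_grip (a point): Point on the knob's axis at which to hold it, 52 mm above the tip.
- trivet: Round beech trivet, 160 mm diameter, 12 thick, fixed; origin at the centre of its underside.
- jar_a: Closed spice jar with steel cap and red band, 62 mm diameter, 94 high, in the cabinet beside the flask; origin at the centre of its underside.
- jar_b: Closed spice jar with steel cap and yellow band, same size, in the cabinet; origin at the centre of its underside.
- twist_jar: Glass jar with steel twist cap, 86 mm diameter, 150 high, a bystander; origin at the centre of its underside.
- pepper_mill: Dark wooden pepper mill, 58 mm diameter, 192 high, a bystander; origin at the centre of its underside.
- mortar: Marble mortar with pestle, 120 mm diameter, 140 high, a bystander; origin at the centre of its underside.
Not all that is in view belongs to the job. What is shaped like the flask but blue is not meant.

How it is judged:
On the way, in this order (a step that is already met when the one before it is completed fails the run):
1. the stopper is home in the flask's neck and let go, with the flap still up (horizontal distance between stopper and flask below 0.008 m and z of stopper in the frame of flask below 0.046 m and angle between the z axis of stopper and the z axis of flask, either way round below 0.12 rad and contact force between the fingers and stopper below 0.2 N and value of joint flap above 1.5 rad), for 0.2 s.
2. the flap is down on its stop (value of joint flap below 0.04 rad), for 0.2 s.
At the end, for the whole second after the job is handed in: The flap lies on its stop (within 0.04 rad, at rest); the stopper stands in the flask's neck with its flange on the rim (tip 35 to 46 mm above the flask's underside, 42 when home; axes within 8 mm and 0.12 rad); the flask stands upright (within 0.1 rad), all at rest (value of joint flap below 0.04 rad and velocity of joint flap between -0.05 and 0.05 rad/s and horizontal distance between stopper and flask below 0.008 m and z of stopper in the frame of flask between 0.035 and 0.046 m and angle between the z axis of stopper and the z axis of flask, either way round below 0.12 rad and angle between flask's own z axis and vertical below 0.1 rad and linear speed of each of flask, stopper below 0.02 m/s); the robot touches nothing.
It fails at once if the flap slams: it comes down its last 0.15 rad faster than 1.2 rad/s (about 0.2 m/s at the bar) (value of joint flap below 0.15 rad and velocity of joint flap below -1.2 rad/s).
It fails at once if the stopper is dropped (falls free faster than 0.5 m/s, about 13 mm) (linear speed of stopper above 0.5 m/s and contact force between the fingers and stopper below 0.1 N).
It fails at once if the hook rail or its ladle is hit with more than 8 N (contact force between any of the arm, the fingers and rail above 8 N).
It fails at once if the flask or another jar in the cabinet is tipped more than 0.35 rad or shifted more than 30 mm (angle between any of flask, jar_a, jar_b's own z axis and vertical above 0.35 rad or distance of any of flask, jar_a, jar_b from where it was at the start of the episode above 0.03 m).
It fails at once if kitchenware on the shelf is shifted more than 30 mm or knocked over (distance of any of twist_jar, pepper_mill, mortar from where it was at the start of the episode above 0.03 m or angle between any of twist_jar, pepper_mill, mortar's own z axis and vertical above 0.35 rad).
It also fails if it takes over 70 s, if anything falls off the work surface, if the arm or the gripper's body presses on something with over 40 N, if the wrist force passes 120 N, or if a joint passes its speed limit or range.

## Robot

A 6-joint arm with a two-finger parallel gripper is mounted at the origin on the work surface. World frame = base frame: x ahead of the robot, y to its left, z up, the work surface at z = 0. Lengths are in m, angles in rad, forces in N, time in s.
With the tool pointing down it reaches from about 0.35 to 0.775 m from the base axis. Payload 5.5 kg.
Tool frame: the origin (TCP) lies midway between the tips of the shut fingers; the grasp point (between the pads) lies 19 mm behind it; z points along the fingers, y is the line along which they close (so a half turn about z gives the same grasp; the last joint's range is limited). The gripper opens to 85 mm and grips with 20 to 120 N. Pads are 22 mm wide; open, the fingers measure 114 mm over their backs; the gripper's body (76 mm by 85 mm) begins 54 mm behind the grasp point. The pads swing forward as they close: fully open they stand 13 mm farther back than shut.
Start: joints at [1.048, 0.313, 0.046, 1.304, 0, 1.431], TCP at [0.215, 0.533, 0.231] pointing down, gripper open.
Joint ranges: [-2.76, 2.76], [-0.86, 1.69], [-1.03, 1.26], [-2.2, 2.34], [-1.47, 1.5], [-3.14, 3.14]. Speed limits (rad/s): [2.57, 2.57, 3.14, 3.14, 3.14, 3.14].

## Interface

Orientations are given as a unit quaternion [w, x, y, z].
In Python, from workcell import get_state, read_camera, camera_info, hand_in, recognise gives the robot as it stands.
- The arm moves only by the tool arm_command, never from a script. Its argument "moves" is one flat list of numbers, 7 for each row, row after row: the opening, from -1 (shut) to 1 (fully open), then the shift along the tool's x, y, z in mm, then the turn, a rotation vector about the tool's x, y, z in rad. A call has 1 to 8 rows; each row shifts and turns the commanded pose from where the row before left it, along the tool's axes as they then stand; what a row does not reach is not made up. A row lasts 1/8 s, in which the tool goes at most 62.5 mm and 10.7 degrees, less where a joint would pass 70% of its speed; a pose out of reach is approached as far as the arm can. A call with a gripper value outside its range is refused whole. The fingers move at their own pace and stop on an object; "newtons" is the grip in N (left out, the last holds). Time passes only in rows, so rows that do not move let the fingers close. It gives the time, the measured TCP pose, the force, the opening and the grip force at its end, in the units of the state.
- get_state(): the state, without advancing time (a new reading comes with each control period).
- read_camera(name): name is "scene" or "top" or "wrist"; returns (picture, depth): 420x560x3 uint8, blue, green, red; 420x560 float32, m along the optical axis (not along the pixel's ray), 0 where there is no reading.
- camera_info(name): a dict with "fovy" (degrees; the focal length in pixels is half the picture's height over the tangent of half this angle, whatever the lens; pixels are square), "cx", "cy" (the principal point, pixels), "k1" (the pictures are not rectified: a ray, as slopes to the right and down, at radius r is drawn at 1 + k1 r^2 times it, then the intrinsics apply), "eye" and "orientation" of the camera in the world; the wrist camera has in their place "tool_from_camera" (4x4, takes a point from camera to tool coordinates, whose origin is the TCP and whose axes are the flange's). Camera axes: x right, y down, z forward; pixel columns grow to the right and rows downward; lengths in m; the calibration is good to about 2 mm. A picture is of the moment at which its call begins: read the wrist's pose just before it. camera_info takes no time and is no camera call.
- hand_in(): hands the job in; it is judged then, once.
Trained networks look in the newest picture that a camera, given by its name, has taken for a name from the list of things; names that differ only in an ending like _2 or _b are one class to them, and where a whole thing is asked for, a point or a joint stands for the part that bears it (a point fixed in the world has none). Each returns a list of dicts, best first, with "confidence" (0 to 1); they miss things now and then, are a little off and sometimes report something else, mostly with a low value. They report only what shows in the picture. A call takes as long as a camera call. They do not tell look-alikes from the thing itself.
- recognise(camera, label): "point" ([column, row] in pixels, amid what is visible of it).
The state is a dict: "clock": time; "joint_pos": joint angles; "qvel": joint speeds; "tau": joint torques, N m; "tcp_pos": TCP position; "orientation": TCP orientation; "wrist_force": force on the tool from outside, world axes, zero at the start; "ft_torque": the same for the moment, N m; "finger_gap": finger opening in m; "grip_force": force on a finger pad.
Only numpy, scipy, OpenCV 4.12 (cv2) and the standard library are available. Lean on these libraries where they do the work, as an engineer would, in place of code of your own. Each camera call takes 0.05 s, during which the arm holds its last target. There are 200 camera calls.

## Working session

There is one attempt and no reset: what is moved stays moved. The work goes in short steps, Python scripts to look and compute and a tool call to move; the robot and the scene stay as the last step left them, time stands still between calls to the robot, and variables do not carry over. Pictures are saved under pics/ and viewed, at most 10 in all, crops included, and the job is handed in when it is done.

Besides the shell and the picture viewer there is one more tool, called as a command line: name --argument value ..., lists and objects as JSON in quotes. arm_command: Moves the arm, as the interface text tells. Its arguments: {"type":"object","properties":{"moves":{"type":"array"},"newtons":{"type":"number"}},"required":["moves"]}

```bash
mkdir -p pics; ls; cat > h.py <<'E'
import numpy as np, cv2
from scipy.spatial.transform import Rotation as R
from workcell import get_state, read_camera, camera_info, hand_in, recognise
def rot(q): return R.from_quat([q[1],q[2],q[3],q[0]])
def campose(name,s=None):
    ci=camera_info(name)
    if name=='wrist':
        s=s or get_state(); T=np.array(ci['tool_from_camera']); Q=rot(s['orientation']).as_matrix()
        return ci,Q@T[:3,:3],Q@T[:3,3]+np.array(s['tcp_pos'])
    return ci,rot(ci['orientation']).as_matrix(),np.array(ci['eye'])
def K(ci):
    f=210/np.tan(np.radians(ci['fovy'])/2); return np.array([[f,0,ci['cx']],[0,f,ci['cy']],[0,0,1]])
def rays(ci,uv):  # slopes
    uv=np.asarray(uv,float).reshape(-1,2); k=K(ci); d=(uv-[ci['cx'],ci['cy']])/k[0,0]; s=d.copy()
    for _ in range(20): s=d/(1+ci['k1']*(s**2).sum(1,keepdims=True))
    return np.c_[s,np.ones(len(s))]
def cloud(name,depth,s=None):
    ci,Q,e=campose(name,s); v,u=np.mgrid[0:420:1,0:560:1]
    r=rays(ci,np.c_[u.ravel(),v.ravel()]); P=(r*depth.ravel()[:,None])@Q.T+e
    return P.reshape(420,560,3)
def project(name,P,s=None):
    ci,Q,e=campose(name,s); p=(np.asarray(P).reshape(-1,3)-e)@Q; sl=p[:,:2]/p[:,2:]
    return sl*(1+ci['k1']*(sl**2).sum(1,keepdims=True))*K(ci)[0,0]+[ci['cx'],ci['cy']]
def onplane(name,uv,z,s=None):
    ci,Q,e=campose(name,s); r=rays(ci,uv)@Q.T; return e+r*((z-e[2])/r[:,2])[:,None]
E
cat > a.py <<'E'
from h import *
for n in ['scene','top']:
    im,d=read_camera(n); cv2.imwrite(f'pics/{n}0.png',im); np.save(f'{n}0.npy',d); C=cloud(n,d)
    print(n,camera_info(n))
    for l in ['flap_handle','flap','flask','flask_rim','stopper','stopper_grip','trivet','cabinet','jar_a','twist_jar','pepper_mill','mortar','rail','rail_mid','flap_hinge']:
        for r in recognise(n,l)[:3]:
            u,v=map(int,np.round(r['point'])); print(l,round(r['confidence'],2),(u,v),np.round(C[min(v,419),min(u,559)],3))
E
python3 a.py
```

```text
pics
scene {'fovy': 44.7846489046406, 'cx': 284.19347914071756, 'cy': 210.16224495835542, 'k1': 0.0028232269555618058, 'eye': array([0.49891923, 0.61536384, 1.95601031]), 'orientation': array([ 0.00602722, -0.01643412,  0.98225655, -0.18672351])}
flap_handle 0.88 (239, 206) [ 0.685 -0.031  0.343]
flap 0.97 (252, 202) [ 0.655 -0.108  0.193]
flask 0.7 (272, 227) [ 0.582 -0.068  0.034]
flask 0.62 (304, 221) [ 0.455 -0.094  0.045]
flask 0.49 (313, 185) [ 0.422 -0.245  0.062]
flask_rim 0.7 (310, 219) [ 0.431 -0.11   0.027]
flask_rim 0.7 (313, 182) [ 0.421 -0.275  0.026]
flask_rim 0.5 (274, 227) [ 0.574 -0.066  0.04 ]
stopper 0.71 (271, 201) [ 0.588 -0.15   0.107]
stopper 0.27 (244, 203) [ 0.686 -0.108  0.181]
stopper_grip 0.53 (304, 326) [0.447 0.323 0.062]
trivet 0.91 (310, 330) [0.423 0.328 0.004]
cabinet 0.78 (257, 222) [ 0.646 -0.099  0.003]
jar_a 0.81 (272, 204) [ 0.584 -0.14   0.1  ]
jar_a 0.64 (274, 247) [0.568 0.038 0.107]
jar_a 0.36 (256, 223) [ 0.65  -0.095  0.002]
twist_jar 0.57 (278, 363) [0.536 0.463 0.145]
pepper_mill 0.89 (296, 120) [ 0.499 -0.515  0.117]
pepper_mill 0.65 (
[... 869 characters left out ...]
.3   0.066]
stopper 0.51 (341, 129) [ 0.775 -0.254  0.193]
stopper_grip 0.57 (165, 236) [0.447 0.314 0.074]
trivet 0.84 (167, 245) [0.422 0.322 0.009]
trivet 0.72 (312, 195) [ 0.581 -0.169  0.099]
cabinet 0.82 (282, 179) [ 0.653 -0.072  0.008]
jar_a 0.72 (258, 199) [0.566 0.008 0.103]
jar_a 0.52 (310, 194) [ 0.584 -0.162  0.1  ]
jar_a 0.46 (167, 236) [0.447 0.308 0.072]
twist_jar 0.7 (125, 204) [0.541 0.424 0.153]
pepper_mill 0.58 (421, 222) [ 0.489 -0.516  0.121]
mortar 0.52 (283, 196) [ 0.588 -0.075  0.036]
rail 0.93 (339, 130) [ 0.768 -0.246  0.204]
rail 0.71 (312, 195) [ 0.581 -0.169  0.099]
rail_mid 0.77 (334, 128) [ 0.841 -0.259  0.002]
flap_hinge 0.89 (281, 160) [ 0.651 -0.064  0.286]
```

```bash
python3 - <<'E'
import cv2
a=cv2.imread('pics/scene0.png')[80:400,150:450];b=cv2.imread('pics/top0.png')[100:310,80:460]
cv2.imwrite('pics/s1.png',cv2.resize(a,None,fx=1.8,fy=1.8,interpolation=2));cv2.imwrite('pics/t1.png',cv2.resize(b,None,fx=2.1,fy=2.1,interpolation=2))
E
```

```text
(no output)
```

View pics/s1.png

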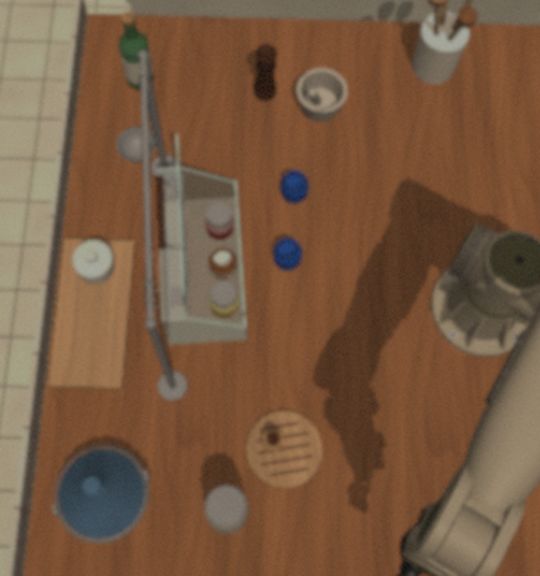

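View pics/t1.png

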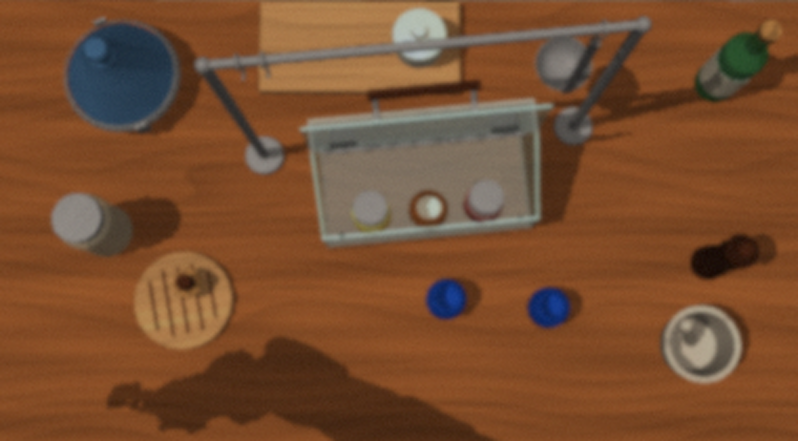

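The top view shows the amber flask in the middle of the cabinet at about (285,199), between a yellow-banded jar at (257,200) and a red-banded jar at (311,195). The stopper is on the trivet at about (168,234). The dark grip bar is at about (282,142), and two blue look-alike flasks stand in front of the cabinet. Next I'll measure these.

```bash
cat > b.py <<'E'
from h import *
for n in ['scene','top']:
    im=cv2.imread(f'pics/{n}0.png').astype(int); d=np.load(f'{n}0.npy'); C=cloud(n,d); z=C[...,2]; hsv=cv2.cvtColor(im.astype(np.uint8),cv2.COLOR_BGR2HSV).astype(int)
    ok=d>0
    def line(m,name):
        P=C[m]
        if len(P)<10: print(n,name,len(P));return
        c=np.median(P,0); [vx,vy,x0,y0]=cv2.fitLine(P[:,:2].astype(np.float32),cv2.DIST_HUBER,0,.01,.01).ravel()
        t=(P[:,:2]-[x0,y0])@[vx,vy]; print(n,name,len(P),'med',c.round(4),'yaw(y-axis)',np.degrees(np.arctan2(-vx*np.sign(vy),abs(vy))).round(2),'ends',(np.array([x0,y0])+t.min()*np.array([vx,vy])).round(3),(np.array([x0,y0])+t.max()*np.array([vx,vy])).round(3))
    reg=(C[...,0]>.55)&(C[...,0]<.9)&(abs(C[...,1]+.08)<.35)&ok
    line(reg&(z>.474)&(z<.51),'rail')
    line(reg&(z>.31)&(z<.39)&(im.max(2)<90),'bar')
    line(reg&(z>.2)&(z<.39),'flapall')
    # knob
    t=ok&(np.hypot(C[...,0]-.447,C[...,1]-.31)<.04)&(z>.055)
    print(n,'knob',t.sum(),np.median(C[t],0).round(4),C[t].min(0).round(3),C[t].max(0).round(3))
    # jars caps
    for y in(-.16,.015):
        t=ok&(z>.09)&(z<.115)&(abs(C[...,0]-.57)<.06)&(abs(C[...,1]-y)<.05); print(n,'cap',t.sum(),np.median(C[t],0).round(4),C[t].min(0).round(3),C[t].max(0).round(3))
    t=ok&(z>.06)&(z<.085)&(abs(C[...,0]-.575)<.05)&(abs(C[...,1]+.07)<.045); print(n,'rim',t.sum(),np.median(C[t],0).round(4),C[t].min(0).round(3),C[t].max(0).round(3))
    t=ok&(z>.088)&(z<.1)&(abs(C[...,0]-.53)<.03)&(abs(C[...,1]+.07)<.2); line(t,'front')
C,
uv={'top':[[234.8,215.7],[337.1,210.5]]}
print(onplane('top',uv['top'],.096))
E
python3 b.py; python3 -c "
import cv2;a=cv2.imread('pics/top0.png')[130:225,220:350];cv2.imwrite('pics/t2.png',cv2.resize(a,None,fx=6,fy=6,interpolation=2))"
```

```text
scene rail 621 med [ 0.6953 -0.031   0.4883] yaw(y-axis) 5.59 ends [0.672 0.209] [ 0.725 -0.327]
scene bar 217 med [ 0.6872 -0.072   0.3478] yaw(y-axis) 6.33 ends [0.661 0.207] [ 0.719 -0.317]
scene flapall 742 med [ 0.6821 -0.11    0.3285] yaw(y-axis) 10.83 ends [0.629 0.2  ] [ 0.729 -0.323]
scene knob 43 [0.455  0.3133 0.0695] [0.444 0.301 0.058] [0.466 0.326 0.079]
scene cap 168 [ 0.5836 -0.1611  0.0979] [ 0.539 -0.209  0.09 ] [ 0.613 -0.111  0.109]
scene cap 176 [0.5657 0.0198 0.0984] [ 0.522 -0.03   0.09 ] [0.596 0.064 0.112]
scene rim 61 [ 0.5687 -0.0711  0.0686] [ 0.537 -0.113  0.06 ] [ 0.602 -0.047  0.083]
scene front 122 med [0.544  0.0046 0.0945] yaw(y-axis) 3.61 ends [0.53  0.095] [ 0.551 -0.241]
top rail 1129 med [ 0.6971 -0.0585  0.4907] yaw(y-axis) 5.56 ends [0.671 0.207] [ 0.723 -0.33 ]
top bar 384 med [ 0.6858 -0.0881  0.3507] yaw(y-axis) 6.84 ends [0.655 0.2  ] [ 0.718 -0.328]
top flapall 2289 med [ 0.6616 -0.0979  0.2937] yaw(y-axis) 12.51 ends [0.612 0.191] [ 0.727 -0.326]
top knob 56 [0.4547 0.3081 0.0711] [0.444 0.298 0.057] [0.469 0.322 0.082]
top cap 279 [ 0.5806 -0.1653  0.1007] [ 0.538 -0.209  0.09 ] [ 0.614 -0.113  0.111]
top cap 276 [0.5629 0.0179 0.1005] [ 0.521 -0.034  0.09 ] [0.596 0.064 0.109]
top rim 103 [ 0.5599 -0.0745  0.0714] [ 0.53  -0.115  0.06 ] [ 0.599 -0.028  0.085]
top front 161 med [ 0.5376 -0.0508  0.097 ] yaw(y-axis) 5.44 ends [0.521 0.09 ] [ 0.553 -0.245]
[[ 0.51203522  0.0839509   0.096     ]
 [ 0.52969401 -0.25109347  0.096     ]]
```

View pics/t2.png

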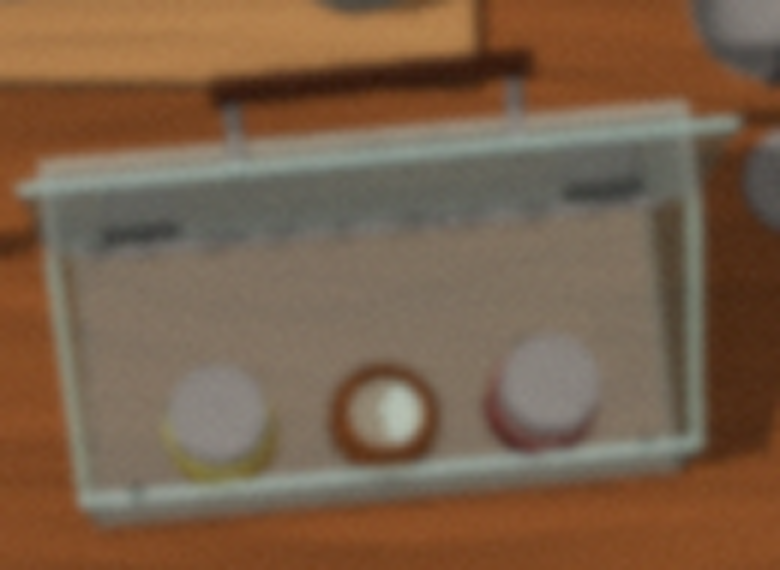

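The crop shows the flask's mouth at about (284,199), the jar caps at (256,198) and (311,194), and the bar from about (256,145) to (308,140).

```bash
python3 - <<'E'
from h import *
s=get_state(); print(s['clock'],s['tcp_pos'],rot(s['orientation']).as_matrix().round(3),s['finger_gap']); print(camera_info('wrist'))
im,d=read_camera('wrist'); C=cloud('wrist',d,s); cv2.imwrite('pics/w0.png',im)
for l in ['stopper','stopper_grip','trivet']:
    for r in recognise('wrist',l)[:2]:
        u,v=map(int,r['point']); print(l,r['confidence'],u,v,C[v,u])
print(onplane('top',[[284.8,198.8]],.072),onplane('top',[[168.6,234]],.072))
for n in ['scene','top']:
    im=cv2.imread(f'pics/{n}0.png').astype(int); C=cloud(n,np.load(f'{n}0.npy'))
    m=(abs(C[...,0]-.69)<.05)&(abs(C[...,1]+.07)<.1)&(C[...,2]>.3)&(C[...,2]<.4)&(im.max(2)<90)
    P=C[m]; print(n,m.sum(),np.median(P,0),P.min(0),P.max(0))
E
```

```text
1.6 [0.21478706 0.53341322 0.23131108] [[-0.928  0.374  0.   ]
 [ 0.374  0.928  0.   ]
 [ 0.     0.    -1.   ]] 0.08542187370091539
{'fovy': 59.372962473899904, 'cx': 283.981235133376, 'cy': 211.30828128112847, 'k1': -0.07503219611423916, 'tool_from_camera': array([[ 6.72389291e-04, -9.49664783e-01, -3.13267214e-01,
         7.97589332e-02],
       [ 9.99999504e-01,  8.68644477e-04, -4.86907358e-04,
         2.37858607e-05],
       [ 7.34516605e-04, -3.13266731e-01,  9.49664897e-01,
        -1.42822119e-01],
       [ 0.00000000e+00,  0.00000000e+00,  0.00000000e+00,
         1.00000000e+00]])}
stopper 0.56 194 406 [0.44437302 0.31938414 0.02386185]
stopper_grip 0.78 192 406 [0.44173767 0.31842831 0.02589496]
trivet 0.57 206 368 [0.40400718 0.35386897 0.01205302]
[[ 0.572293   -0.08028818  0.072     ]] [[0.45396938 0.30333669 0.072     ]]
scene 138 [ 0.68644857 -0.06179259  0.34778855] [ 0.67501879 -0.13310557  0.33874609] [0.6987517  0.01197283 0.35911576]
top 219 [ 0.68387009 -0.06599958  0.35060268] [ 0.67030383 -0.13797131  0.33876876] [0.69687099 0.00885916 0.35672944]
```

arm_command --moves '[1, -51, -20, 5, 0, 0, 0, 1, -51, -20, 5, 0, 0, 0, 1, -51, -20, 5, 0, 0, 0, 1, -51, -20, 5, 0, 0, 0, 1, -51, -20, 5, 0, 0, 0, 1, -51, -20, 5, 0, 0, 0, 1, 0, 0, 0, 0, 0, -0.18, 1, 0, 0, 0, 0, 0, -0.18]' --newtons 30

```text
clock: 2.8
tcp_pos: [0.4546, 0.3068, 0.2011]
orientation: [-0.0, 0.01, 1.0, -0.0]
wrist_force: [0.7, -0.3, 0.2]
finger_gap: 0.0851
grip_force: 0.0
```

arm_command --moves '[1, 0, 0, 0, 0, 0, -0.12, 1, 0, 0, 0, 0, 0, 0, 1, 0, 0, 0, 0, 0, 0]'

```text
clock: 3.18
tcp_pos: [0.4538, 0.3079, 0.2014]
orientation: [0.0, -0.048, 0.999, 0.0]
wrist_force: [0.6, -0.2, -0.3]
finger_gap: 0.0854
grip_force: 0.0
```

```bash
cat > w.py <<'E'
from h import *
import sys
s=get_state(); M=rot(s['orientation']).as_matrix(); print(s['clock'],np.round(s['tcp_pos'],4),M.round(3).tolist(),s['finger_gap'])
im,d=read_camera('wrist'); C=cloud('wrist',d,s); cv2.imwrite(f'pics/{sys.argv[1]}.png',im); np.save(f'{sys.argv[1]}.npy',C)
for l in sys.argv[2:]:
    for r in recognise('wrist',l)[:3]:
        u,v=map(int,r['point']); print(l,round(r['confidence'],2),u,v,C[v,u].round(4))
E
python3 w.py w1 stopper stopper_grip trivet
```

```text
3.175 [0.4538 0.3079 0.2014] [[-0.995, -0.095, 0.0], [-0.095, 0.995, 0.0], [-0.0, 0.0, -1.0]] 0.08537620880270798
stopper 0.94 288 192 [0.4479 0.31   0.072 ]
stopper_grip 0.57 287 188 [0.4452 0.3089 0.0706]
trivet 0.81 309 144 [0.4178 0.3265 0.0123]
```

View pics/w1.png

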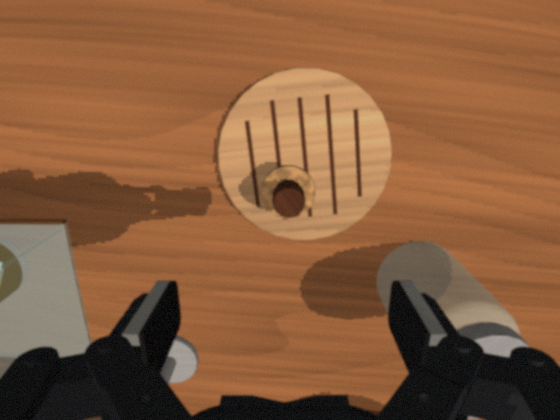

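The stopper stands upright on the trivet, its knob at about (288,198) and its flange at about (289,188). The twist jar at lower right is clear of it.

```bash
python3 - <<'E'
from h import *
im=cv2.imread('pics/w1.png'); C=np.load('w1.npy')
m=np.zeros((420,560),bool); m[170:225,260:318]=1
dark=m&(im.max(2)<85); z=C[...,2]
hi=m&(z>.066)&(z<.08)&dark
for mm in(dark,hi):
    v,u=np.where(mm); print(len(u),u.min(),u.max(),v.min(),v.max()); 
(cx,cy),r=cv2.minEnclosingCircle(np.argwhere(hi)[:,::-1].astype(np.float32)); print(cx,cy,r,onplane('wrist',[[cx,cy]],.072))
P=C[hi]; print(np.median(P,0),P.min(0),P.max(0))
# template: silhouette of knob model
from scipy.optimize import minimize
a=np.linspace(0,2*np.pi,40); 
def sil(p):
    pts=np.vstack([np.c_[p[0]+.013*np.cos(a),p[1]+.013*np.sin(a),0*a+h] for h in(.044,.05,.06,.068)]+[np.c_[p[0]+.011*np.cos(a),p[1]+.011*np.sin(a),0*a+.072]])
    i=np.zeros((420,560),np.uint8); cv2.fillConvexPoly(i,cv2.convexHull((project('wrist',pts)*16).astype(np.int32)),1,shift=4); return i.astype(bool)
best=max(((sil((x,y))&dark).sum()/(sil((x,y))|dark).sum(),x,y) for x in np.arange(.435,.47,.001) for y in np.arange(.295,.32,.001)); print(best)
E
```

```text
545 273 303 180 213
389 273 303 185 213
288.0 199.34616088867188 15.617043495178223 [[0.45367319 0.31057053 0.072     ]]
[0.45070568 0.31345311 0.07195974] [0.44388629 0.29874052 0.06613213] [0.46476605 0.32231771 0.0739608 ]Traceback (most recent call last):
  File "<stdin>", line 16, in <module>
  File "<stdin>", line 16, in <genexpr>
  File "<stdin>", line 15, in sil
  File "h.py", line 22, in project
    ci,Q,e=campose(name,s); p=(np.asarray(P).reshape(-1,3)-e)@Q; sl=p[:,:2]/p[:,2:]
           ~~~~~~~^^^^^^^^
  File "h.py", line 8, in campose
    s=s or get_state(); T=np.array(ci['tool_from_camera']); Q=rot(s['orientation']).as_matrix()
           ~~~~~~~~~^^
ValueError: time passes only in moves, steps and waits
```

```bash
python3 - <<'E'
from h import *
s=get_state()
im=cv2.imread('pics/w1.png')
m=np.zeros((420,560),bool); m[170:225,260:318]=1
dark=m&(im.max(2)<85)
a=np.linspace(0,2*np.pi,40)
def sil(x,y):
    pts=np.vstack([np.c_[x+.013*np.cos(a),y+.013*np.sin(a),0*a+h] for h in(.043,.05,.06,.071)])
    i=np.zeros((420,560),np.uint8); cv2.fillConvexPoly(i,cv2.convexHull((project('wrist',pts,s)*16).astype(np.int32)),1,shift=4); return i.astype(bool)
L=[]
for x in np.arange(.435,.47,.001):
    for y in np.arange(.295,.32,.001):
        q=sil(x,y); L.append(((q&dark).sum()/(q|dark).sum(),x,y))
print(sorted(L)[-3:])
E
```

```text
[(np.float64(0.47723292469352013), np.float64(0.453), np.float64(0.311)), (np.float64(0.47723292469352013), np.float64(0.455), np.float64(0.311)), (np.float64(0.4784899034240562), np.float64(0.455), np.float64(0.31))]
```

arm_command --moves '[0.6, 0, 2.5, 40, 0, 0, 0, 0.4, 0, 0, 45, 0, 0, 0, 0.2, 0, 0, 40, 0, 0, 0, 0.2, 0, 0, 20, 0, 0, 0, 0.2, 0, 0, 8, 0, 0, 0, 0.2, 0, 0, 0, 0, 0, 0, 0.2, 0, 0, 0, 0, 0, 0]'

```text
clock: 4.25
tcp_pos: [0.4545, 0.3108, 0.0495]
orientation: [0.001, -0.049, 0.999, 0.0]
wrist_force: [-0.1, 0.1, 0.1]
finger_gap: 0.0513
grip_force: 0.0
```

```bash
python3 w.py w2 stopper; python3 -c "
import cv2;a=cv2.imread('pics/w2.png')[150:420,130:430];cv2.imwrite('pics/w2c.png',cv2.resize(a,None,fx=2,fy=2))"
```

```text
4.25 [0.4545 0.3108 0.0495] [[-0.995, -0.097, 0.002], [-0.097, 0.995, 0.001], [-0.002, 0.001, -1.0]] 0.05134549232432554
stopper 0.89 285 281 [0.4441 0.3098 0.0669]
```

View pics/w2c.png

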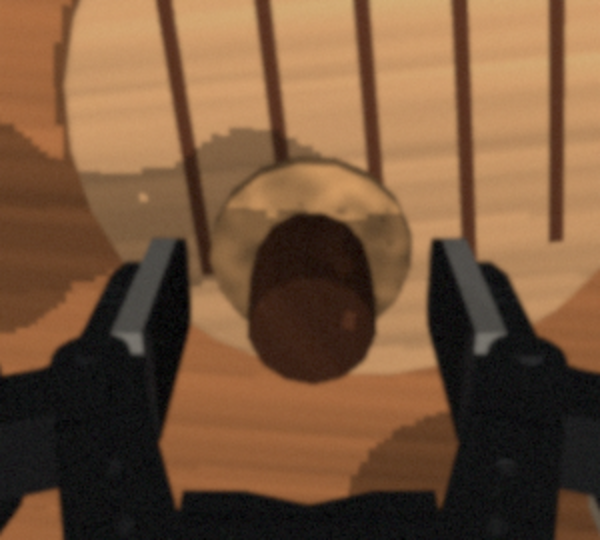

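The knob sits midway between the pads, its top centre at about (286,315).

```bash
python3 - <<'E'
from h import *
s=get_state(); print(onplane('wrist',[[286,314],[286,276],[286,341]],.072,s), onplane('wrist',[[286,269]],.042,s))
E
```

```text
[[0.45541125 0.31126367 0.072     ]
 [0.4391832  0.3096391  0.072     ]
 [0.46785778 0.3125105  0.072     ]] [[0.4517168  0.31105717 0.042     ]]
```

arm_command --moves '[0.2, 0, 0, 3, 0, 0, 0, -0.6, 0, 0, 0, 0, 0, 0, -0.6, 0, 0, 0, 0, 0, 0, -0.6, 0, 0, 0, 0, 0, 0, -0.6, 0, 0, 0, 0, 0, 0]' --newtons 30

```text
clock: 4.97
tcp_pos: [0.4537, 0.3104, 0.0455]
orientation: [0.0, -0.049, 0.999, 0.0]
wrist_force: [-0.8, 0.0, 1.5]
finger_gap: 0.0252
grip_force: 29.5
```

arm_command --moves '[-0.6, 0, 0, -45, 0, 0, 0, -0.6, 0, 0, -60, 0, 0, 0, -0.6, 0, 0, -60, 0, 0, 0, -0.6, -10, -50, 0, 0, 0, 0, -0.6, -10, -50, 0, 0, 0, 0, -0.6, -10, -50, 0, 0, 0, 0, -0.6, -10, -50, 0, 0, 0, 0, -0.6, -10, -50, 0, 0, 0, 0]'

```text
clock: 5.98
tcp_pos: [0.5278, 0.0647, 0.2102]
orientation: [0.0, -0.049, 0.999, 0.0]
wrist_force: [-0.1, 0.6, -0.8]
finger_gap: 0.0254
grip_force: 29.8
```

arm_command --moves '[-0.6, -10, -50, 0, 0, 0, 0, -0.6, -10, -50, 0, 0, 0, 0, -0.6, -8, -44, 0, 0, 0, 0, -0.6, 0, 0, 0, 0, 0, 0, -0.6, 0, 0, 0, 0, 0, 0]'

```text
clock: 6.6
tcp_pos: [0.5689, -0.074, 0.2098]
orientation: [-0.001, -0.048, 0.999, 0.0]
wrist_force: [-0.2, 0.1, 0.5]
finger_gap: 0.0255
grip_force: 29.8
```

```bash
python3 w.py w3 flask flask_rim stopper jar_a
```

```text
6.6 [ 0.5689 -0.074   0.2098] [[-0.995, -0.097, -0.001], [-0.097, 0.995, 0.001], [0.001, 0.001, -1.0]] 0.025459490934303212
flask 0.73 282 195 [ 0.5775 -0.0752  0.0382]
flask 0.62 264 24 [ 0.4393 -0.103   0.0324]
flask 0.55 71 11 [ 0.4427 -0.253   0.0463]
flask_rim 0.97 70 13 [ 0.4443 -0.2537  0.0467]
flask_rim 0.66 260 22 [ 0.438  -0.1063  0.0323]
flask_rim 0.62 280 197 [ 0.5794 -0.0768  0.0387]
jar_a 0.85 391 209 [0.5628 0.0029 0.1006]
jar_a 0.63 170 208 [ 0.578  -0.1567  0.0995]
jar_a 0.6 283 195 [ 0.5774 -0.0743  0.0383]
```

View pics/w3.png

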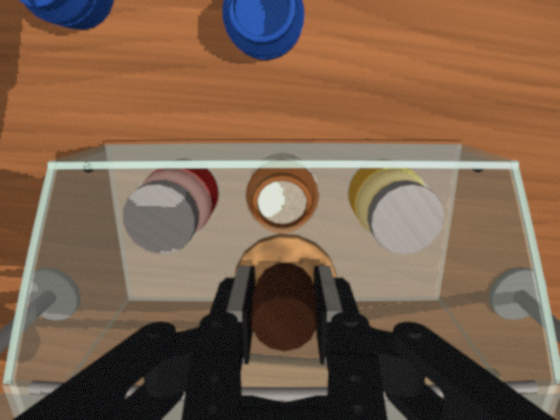

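The flask's mouth is at about (284,200), between the jar caps at (161,218) and (406,217). The stopper hangs straight in the fingers at the bottom of the view.

```bash
cat > f.py <<'E'
from h import *
s=get_state(); im=cv2.imread('pics/w3.png'); C=np.load('w3.npy')
a=np.linspace(0,2*np.pi,72,endpoint=False)
def circ(x,y,r,z): return project('wrist',np.c_[x+r*np.cos(a),y+r*np.sin(a),0*a+z],s)
g=cv2.GaussianBlur(cv2.cvtColor(im,cv2.COLOR_BGR2LAB),(0,0),1).astype(float)
def samp(p): return cv2.remap(g.astype(np.float32),p[:,0].astype(np.float32)[None],p[:,1].astype(np.float32)[None],1)[0]
L=[]
for x in np.arange(.56,.585,.0005):
    for y in np.arange(-.085,-.065,.0005):
        i=samp(circ(x,y,.0175,.072)); o=samp(circ(x,y,.0222,.072)) # inside vs glass annulus
        L.append((np.median(np.linalg.norm(i-o,axis=1))+np.mean(np.linalg.norm(i-o,axis=1)),x,y))
L.sort(); T=np.array(L[-8:]); print(T.round(4)); c=T[:,1:].mean(0); print(c)
v=im.copy()
for r in(.02,.0245): cv2.polylines(v,[np.round(circ(*c,r,.072)*16).astype(np.int32)],True,(0,255,0),1,shift=4)
cv2.polylines(v,[np.round(circ(*c,.032,.03)*16).astype(np.int32)],True,(255,255,0),1,shift=4)
cv2.imwrite('pics/w3c.png',cv2.resize(v[150:250,130:430],None,fx=2.6,fy=5))
cv2.imwrite('pics/w3c.png',np.hstack([cv2.resize(q[150:245,235:335],None,fx=4,fy=4,interpolation=2) for q in(im,v)]))
for cc in ((.563,.003),(.578,-.157)):
    m=(abs(C[...,2]-.1)<.004)&(np.hypot(C[...,0]-cc[0],C[...,1]-cc[1])<.045); P=C[m]; print(P.min(0),P.max(0))
E
python3 f.py
```

```text
Traceback (most recent call last):
  File "f.py", line 10, in <module>
    i=samp(circ(x,y,.0175,.072)); o=samp(circ(x,y,.0222,.072)) # inside vs glass annulus
           ~~~~^^^^^^^^^^^^^^^^
  File "f.py", line 4, in circ
    def circ(x,y,r,z): return project('wrist',np.c_[x+r*np.cos(a),y+r*np.sin(a),0*a+z],s)
                              ~~~~~~~^^^^^^^^^^^^^^^^^^^^^^^^^^^^^^^^^^^^^^^^^^^^^^^^^^^^
  File "h.py", line 22, in project
    ci,Q,e=campose(name,s); p=(np.asarray(P).reshape(-1,3)-e)@Q; sl=p[:,:2]/p[:,2:]
           ~~~~~~~^^^^^^^^
  File "h.py", line 6, in campose
    ci=camera_info(name)
ValueError: time passes only in moves, steps and waits
```

Calls per script are limited, so I'll cache the calibration.

```bash
sed -i 's/^def rot/import functools; camera_info=functools.cache(camera_info)\ndef rot/' h.py; python3 f.py
```

```text
[[ 1.695854e+02  5.735000e-01 -7.500000e-02]
 [ 1.702484e+02  5.720000e-01 -7.400000e-02]
 [ 1.720102e+02  5.730000e-01 -7.550000e-02]
 [ 1.735078e+02  5.720000e-01 -7.450000e-02]
 [ 1.753614e+02  5.730000e-01 -7.450000e-02]
 [ 1.770592e+02  5.725000e-01 -7.500000e-02]
 [ 1.784568e+02  5.725000e-01 -7.450000e-02]
 [ 1.803188e+02  5.730000e-01 -7.500000e-02]]
[ 0.5726875 -0.07475  ]
[ 0.52522785 -0.03298651  0.09600228] [0.59699296 0.04374988 0.10235086]
[ 0.54095401 -0.19326807  0.09600588] [ 0.61400522 -0.12698379  0.10262643]
```

View pics/w3c.png

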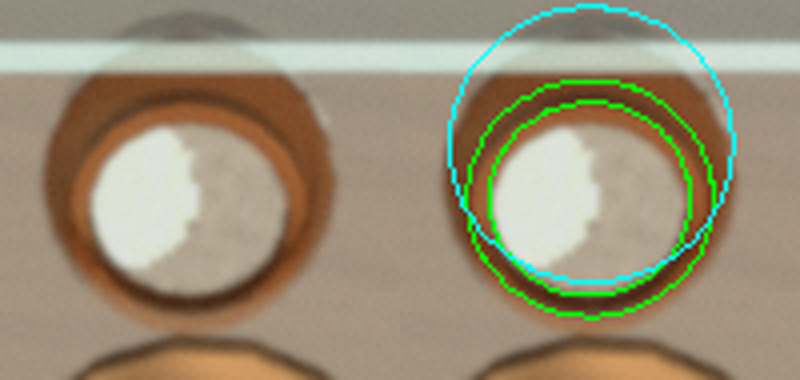

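```bash
cat > g.py <<'E'
from h import *
s=get_state(); im=cv2.imread('pics/w3.png')
print(onplane('wrist',[[282.1,204.5]],.072,s))
for z in(.006,.012,.03): print(z,onplane('wrist',[[282,153]],z,s)+[.032,0,0])
a=np.linspace(0,2*np.pi,72,endpoint=False)
c=onplane('wrist',[[282.3,204]],.072,s)[0]
v=cv2.resize(im[150:245,235:335],None,fx=5,fy=5,interpolation=2)
for r,z,col in((.02,.072,(0,255,0)),(.0245,.072,(0,255,0)),(.032,.008,(255,255,0)),(.02,.010,(255,0,255))):
    p=project('wrist',np.c_[c[0]+r*np.cos(a),c[1]+r*np.sin(a),0*a+z],s)
    cv2.polylines(v,[np.round(((p-[235,150]+.5)*5-.5)*16).astype(np.int32)],True,col,1,shift=4)
cv2.imwrite('pics/w3d.png',v)
E
python3 g.py
```

```text
[[ 0.576573   -0.07431428  0.072     ]]
0.006 [[ 0.57822489 -0.07774934  0.006     ]]
0.012 [[ 0.5772507  -0.07781122  0.012     ]]
0.03 [[ 0.57432813 -0.07799686  0.03      ]]
```

View pics/w3d.png

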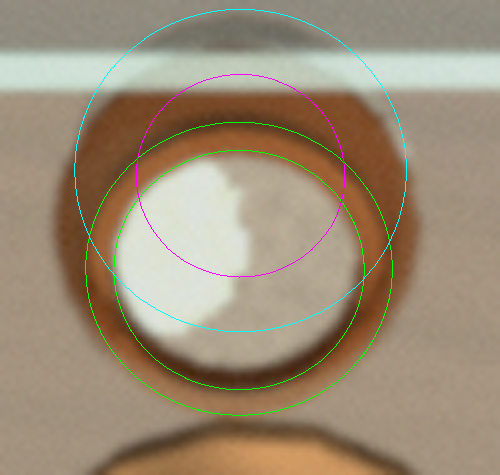

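The green circles (neck outside and inside) line up with the rim at about (282,204), so the mouth centre is near (0.576, -0.074). I'll check how the stopper sits relative to the TCP.

```bash
python3 - <<'E'
from h import *
s=get_state(); print(s['tcp_pos'])
print('flange near edge+r',onplane('wrist',[[286,235]],s['tcp_pos'][2]-.0335+.024,s)+[.0235,0,0])
print('knob far edge-r',onplane('wrist',[[285,349]],s['tcp_pos'][2]-.0335+.06,s)-[.013,0,0])
E
```

```text
[ 0.5692675  -0.07311257  0.21047338]
flange near edge+r [[ 0.57426424 -0.07441608  0.20097338]]
knob far edge-r [[ 0.57033816 -0.07165391  0.23697338]]
```

```bash
python3 - <<'E'
from h import *
s2=dict(tcp_pos=[.4545,.3108,.0495],orientation=[0,-.0487,.9988,0])
s3=get_state(); s3=dict(tcp_pos=[.5689,-.074,.2098],orientation=[0,-.0487,.9988,0])
print('w2 near',onplane('wrist',[[286,229]],.036,s2)[0,0]+.0235-.4545,'far',onplane('wrist',[[286,341]],.072,s2)[0,0]-.013-.4545)
for k,(n,b) in {'w2':('w2',None),'w3':('w3',None)}.items():
    im=cv2.imread(f'pics/{n}.png').astype(int).sum(2)//3
    print(n,im[222:262,284:289].mean(1).astype(int).tolist(),im[262:365:2,284:289].mean(1).astype(int).tolist())
im=cv2.imread('pics/w3.png').astype(int).sum(2)//3
for r in(245,250,255,260): print(r,im[r,228:262].tolist(),im[r,312:346].tolist())
E
```

```text
w2 near 0.0036766937257322607 far 0.0004055279155226188
w2 [139, 129, 122, 113, 101, 90, 80, 73, 76, 91, 114, 135, 143, 143, 141, 138, 135, 131, 128, 124, 122, 120, 117, 117, 118, 117, 122, 122, 124, 126, 128, 127, 124, 113, 88, 51, 27, 22, 23, 19] [18, 22, 20, 21, 21, 22, 23, 25, 20, 22, 21, 19, 21, 25, 31, 33, 33, 34, 31, 35, 35, 33, 33, 33, 32, 32, 36, 38, 34, 37, 36, 36, 36, 39, 39, 36, 36, 36, 38, 41, 86, 110, 112, 111, 109, 105, 103, 103, 102, 102, 98, 96]
w3 [139, 100, 62, 47, 52, 71, 94, 110, 117, 122, 124, 115, 92, 77, 81, 98, 124, 144, 150, 149, 148, 143, 141, 138, 133, 131, 126, 123, 123, 123, 123, 125, 127, 129, 130, 132, 133, 134, 130, 118] [86, 26, 21, 23, 24, 25, 21, 23, 23, 24, 29, 23, 25, 21, 24, 22, 24, 26, 31, 36, 35, 34, 35, 36, 37, 34, 37, 35, 37, 37, 37, 37, 35, 37, 36, 37, 41, 39, 38, 39, 38, 41, 39, 40, 61, 98, 102, 90, 84, 88, 94, 107]
245 [145, 145, 147, 146, 144, 141, 144, 145, 145, 145, 143, 143, 144, 143, 144, 144, 145, 143, 146, 142, 143, 136, 130, 116, 95, 83, 82, 94, 107, 117, 128, 131, 126, 125] [110, 104, 96, 86, 82, 86, 100, 119, 132, 143, 145, 145,
[... 428 characters left out ...]
 144, 146, 145, 145]
255 [145, 141, 140, 143, 141, 140, 144, 142, 141, 146, 143, 140, 139, 125, 108, 96, 104, 112, 119, 116, 118, 121, 122, 127, 131, 136, 141, 142, 145, 145, 142, 147, 142, 136] [144, 147, 145, 148, 148, 149, 143, 140, 141, 135, 132, 127, 118, 101, 96, 92, 106, 126, 135, 138, 140, 141, 143, 143, 142, 140, 144, 141, 141, 143, 142, 140, 143, 144]
260 [142, 142, 141, 140, 142, 141, 141, 141, 141, 139, 125, 106, 90, 95, 100, 107, 105, 106, 107, 105, 106, 105, 104, 108, 123, 135, 142, 143, 147, 144, 138, 134, 129, 124] [86, 86, 88, 90, 92, 95, 95, 100, 119, 126, 127, 127, 129, 129, 132, 133, 133, 123, 112, 119, 136, 143, 145, 143, 144, 145, 143, 144, 145, 145, 143, 143, 144, 145]
```

arm_command --moves '[-0.6, -5.5, -1, 0, 0, 0, 0, -0.6, 0, 0, 40, 0, 0, 0, -0.6, 0, 0, 40, 0, 0, 0, -0.6, 0, 0, 15, 0, 0, 0, -0.6, 0, 0, 10, 0, 0, 0, -0.6, 0, 0, 5, 0, 0, 0, -0.6, 0, 0, 0, 0, 0, 0]'

```text
clock: 7.72
tcp_pos: [0.5756, -0.0749, 0.101]
orientation: [0.001, -0.049, 0.999, -0.0]
wrist_force: [-0.2, -0.6, -0.5]
finger_gap: 0.0252
grip_force: 29.8
```

arm_command --moves '[-0.6, 0, 0, 5, 0, 0, 0, -0.6, 0, 0, 5, 0, 0, 0, -0.6, 0, 0, 4, 0, 0, 0, -0.6, 0, 0, 3, 0, 0, 0, -0.6, 0, 0, 0, 0, 0, 0]'

```text
clock: 8.35
tcp_pos: [0.5748, -0.0747, 0.083]
orientation: [-0.0, -0.049, 0.999, 0.0]
wrist_force: [-0.0, -0.7, -0.6]
finger_gap: 0.0252
grip_force: 29.8
```

arm_command --moves '[-0.6, 0, 0, 1, 0, 0, 0, -0.6, 0, 0, 1, 0, 0, 0, -0.6, 0, 0, 0.5, 0, 0, 0, -0.6, 0, 0, 0, 0, 0, 0]'

```text
clock: 8.85
tcp_pos: [0.5753, -0.0748, 0.0816]
orientation: [0.0, -0.049, 0.999, -0.0]
wrist_force: [-1.6, 0.9, 5.2]
finger_gap: 0.025
grip_force: 30.0
```

arm_command --moves '[-0.1, 0, 0, 0, 0, 0, 0, 0, 0, 0, 0, 0, 0, 0, 0, 0, 0, 0, 0, 0, 0, 0, 0, 0, 0, 0, 0, 0, 0, 0, 0, -30, 0, 0, 0, 0, 0, 0, -45, 0, 0, 0, 0, 0, 0, -50, 0, 0, 0, 0, 0, 0, 0, 0, 0, 0]'

```text
clock: 9.85
tcp_pos: [0.5777, -0.0754, 0.2105]
orientation: [0.004, -0.049, 0.999, -0.001]
wrist_force: [1.1, -0.6, -0.5]
finger_gap: 0.0427
grip_force: 0.0
```

```bash
python3 w.py w4 flask stopper; python3 - <<'E'
import cv2
a=cv2.imread('pics/w4.png');cv2.imwrite('pics/w4c.png',cv2.resize(a[120:330,100:460],None,fx=2.2,fy=2.2))
E
```

```text
9.85 [ 0.5777 -0.0754  0.2105] [[-0.995, -0.097, 0.008], [-0.097, 0.995, -0.002], [-0.008, -0.003, -1.0]] 0.04273200578821868
flask 0.91 282 164 [ 0.5533 -0.0802  0.073 ]
flask 0.85 270 20 [ 0.4464 -0.1005  0.0328]
flask 0.59 78 8 [ 0.4487 -0.2563  0.0333]
stopper 0.94 285 197 [ 0.5688 -0.0763  0.109 ]
```

View pics/w4c.png

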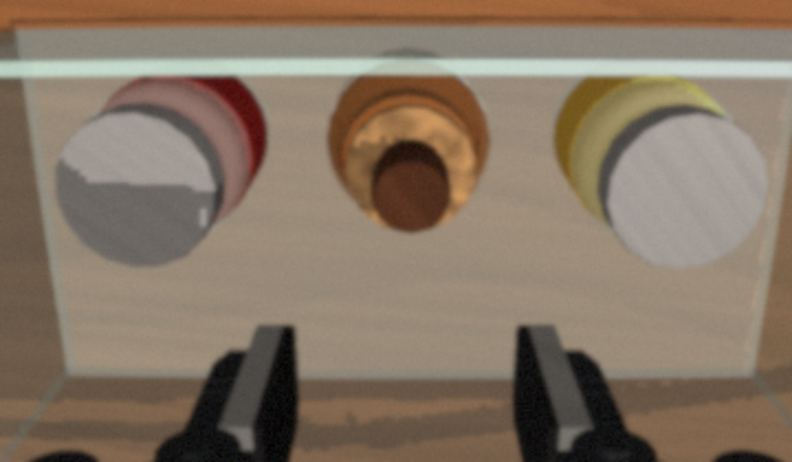

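The stopper is seated upright in the flask: the knob top is at z 0.109 (108 mm expected) and the jars haven't moved. Now the flap: I'll back out, rise and turn.

arm_command --moves '[0, 30, 0, -30, 0, 0, 0, 0, 35, 0, -40, 0, 0, 0, 0, 0, 0, -60, 0, 0, 0, 0, 0, 0, -60, 0, 0, 0, -0.2, 0, 0, 0, 0, 0, 0.175, -0.2, 0, 0, 0, 0, 0, 0.175, -0.2, 0, 0, 0, 0, 0, 0.175, -0.2, 0, 0, 0, 0, 0, 0.175]'

```text
clock: 11.0
tcp_pos: [0.51, -0.081, 0.3938]
orientation: [-0.002, 0.3, 0.954, 0.0]
wrist_force: [0.4, -0.4, 0.0]
finger_gap: 0.0342
grip_force: 0.0
```

arm_command --moves '[-0.2, 0, 0, 0, 0, 0, 0.175, -0.2, 0, 0, 0, 0, 0, 0.175, -0.2, 0, 0, 0, 0, 0, 0.175, -0.2, 0, 0, 0, 0, 0, 0.175, -0.2, 0, 0, 0, 0, 0, 0.171, -0.2, 0, 0, 0, -0.175, 0, 0, -0.2, 0, 0, 0, -0.175, 0, 0, -0.2, 0, 0, 0, -0.175, 0, 0]'

```text
clock: 12.0
tcp_pos: [0.5103, -0.0809, 0.3942]
orientation: [0.175, 0.649, 0.715, 0.194]
wrist_force: [1.2, -0.6, 0.4]
finger_gap: 0.0342
grip_force: 0.0
```

arm_command --moves '[-0.2, 0, 0, 0, -0.173, 0, 0, -0.2, 0, 0, 0, 0, 0, 0, -0.2, 0, 0, 0, 0, 0, 0]'

```text
clock: 12.38
tcp_pos: [0.511, -0.0818, 0.397]
orientation: [0.23, 0.632, 0.696, 0.253]
wrist_force: [0.7, -0.4, 0.3]
finger_gap: 0.0341
grip_force: 0.0
```

```bash
python3 w.py w5 flap_handle flap rail; python3 - <<'E'
from h import *
s=get_state(); print(np.round(s['joint_pos'],3))
s3=dict(tcp_pos=[.5690,-.074,.2100],orientation=[0,-.0487,.9988,0])
print('front wall',onplane('wrist',[[50,163],[284,165],[516,163]],.096,s3))
im=cv2.imread('pics/w5.png'); C=np.load('w5.npy')
m=(abs(C[...,0]-.69)<.05)&(abs(C[...,1]+.07)<.1)&(C[...,2]>.3)&(C[...,2]<.4)&(im.max(2)<90)
v,u=np.where(m); P=C[m]; print(m.sum(),u.min(),u.max(),v.min(),v.max()); print(np.median(P,0),P.min(0),P.max(0))
E
```

```text
12.375 [ 0.511  -0.0818  0.397 ] [[-0.096, 0.763, 0.639], [0.995, 0.074, 0.061], [-0.001, 0.642, -0.766]] 0.03405692719531525
flap_handle 0.61 322 147 [ 0.6479 -0.0353  0.2815]
flap 0.6 323 146 [ 0.649  -0.0344  0.2815]
rail 0.64 311 357 [ 0.7218 -0.312   0.2295]
[-0.545 -0.325 -0.413  0.89   0.395  1.05 ]
front wall [[ 0.55329378 -0.24567743  0.096     ]
 [ 0.53916376 -0.07632662  0.096     ]
 [ 0.52008684  0.09087001  0.096     ]]
2621 390 422 98 272
[ 0.68136606 -0.05709778  0.3474971 ] [ 0.67179604 -0.13813327  0.337629  ] [0.69444709 0.01041514 0.35199443]
```

View pics/w5.png

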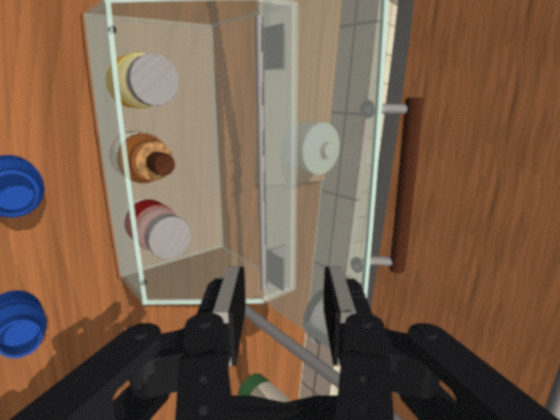

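The bar runs from (415,98) to (400,272) in the wrist view, with its middle at about (407,185). The flap stands upright, and the stoppered flask is at (150,157).

```bash
python3 - <<'E'
from h import *
s=get_state(); Q=rot(s['orientation']).as_matrix(); t=np.array(s['tcp_pos'])
ci,Qc,e=campose('wrist',s); r=(rays(ci,[[407,185]])@Qc.T)[0]
# intersect mid ray with sphere r=.1596 about hinge in plane ~ compare with B
B=np.array([.687,-.0655,.3447]); k=(B-e)@r/(r@r); print('ray nearest to B',e+k*r,'err',e+k*r-B)
print('hinge line px->',onplane('wrist',[[262,150]],.188,s), 'proj hinge',project('wrist',[[.651,-.066,.188]],s),'proj B',project('wrist',[B],s))
P=B+.015*Q[:,2]-.10*Q[:,2]+.005*Q[:,1]; print('pre tool delta mm',(Q.T@(P-t)*1000).round(1))
ex=np.array([np.cos(.0977),np.sin(.0977),0])
print('bar dir in tool',Q.T@np.array([-ex[1],ex[0],0]))
E
```

```text
ray nearest to B [ 0.68905158 -0.05882422  0.34621479] err [0.00205158 0.00667578 0.00151479]
hinge line px-> [[ 0.65568585 -0.04901754  0.188     ]] proj hinge [[257.54875505 165.77696135]] proj B [[402.86609295 192.6121644 ]]
pre tool delta mm [ -0.9 105.3  68.5]
bar dir in tool [ 9.99999450e-01  7.57405666e-04 -7.25373173e-04]
```

arm_command --moves '[-0.3, 0, 53, 0, 0, 0, 0, -0.3, 0, 53, 0, 0, 0, 0, -0.3, 0, 0, 40, 0, 0, 0, -0.3, 0, 0, 28, 0, 0, 0, -0.3, 0, 0, 0, 0, 0, 0, -0.3, 0, 0, 0, 0, 0, 0]' --newtons 20

```text
clock: 13.32
tcp_pos: [0.6353, -0.069, 0.4129]
orientation: [0.23, 0.631, 0.696, 0.253]
wrist_force: [-0.4, -0.1, 0.3]
finger_gap: 0.0301
grip_force: 0.0
```

```bash
cat > bar.py <<'E'
from h import *
import sys
s=get_state(); Q=rot(s['orientation']).as_matrix(); t=np.array(s['tcp_pos']); print(t.round(4),Q.round(3).tolist(),s['wrist_force'],s['finger_gap'])
im,d=read_camera('wrist'); C=cloud('wrist',d,s); cv2.imwrite(f'pics/{sys.argv[1]}.png',im)
T=(C-t)@Q # tool coords
m=(np.linalg.norm(C-[.687,-.065,.345],axis=2)<.085)&(C[...,2]>.32)&(im.max(2)<90)&(im[...,2]>im[...,0]*1.3+4)
v,u=np.where(m); print(m.sum(),u.min(),u.max(),v.min(),v.max())
P=T[m]*1000; print('tool med',np.median(P,0).round(1),P.min(0).round(1),P.max(0).round(1))
# edges at rows -> axis via tangent rays in the tool y-z plane
ci=camera_info('wrist'); X=np.array(ci['tool_from_camera'])
for row in np.percentile(v,[10,30,50,70,90]).astype(int):
    c=u[v==row]; r=rays(ci,[[c.min()-.5,row],[c.max()+.5,row]])@X[:3,:3].T; e=X[:3,3]*1000
    a=np.arctan2(r[:,1],r[:,2]); mid=a.mean(); half=abs(a[1]-a[0])/2; D=7/np.sin(half)
    print(row,c.min(),c.max(),'range',D.round(1),'axis y,z mm',(e[1]+D*np.sin(mid)).round(1),(e[2]+D*np.cos(mid)).round(1),'x',np.median(T[row,c,0]*1000).round(1))
E
python3 bar.py w6
```

```text
[ 0.6353 -0.069   0.4129] [[-0.097, 0.762, 0.64], [0.995, 0.075, 0.062], [-0.0, 0.643, -0.766]] [-0.40106566 -0.08244937  0.34820081] 0.030095685680975877
4310 266 287 100 319
tool med [11.2 -3.9 80. ] [-73.9 -10.7  76.9] [75.   2.6 87.8]
120 266 287 range 239.9 axis y,z mm -4.2 97.6 x 63.5
162 267 287 range 243.3 axis y,z mm -4.1 101.0 x 38.3
204 267 286 range 246.6 axis y,z mm -4.6 104.2 x 11.6
248 267 286 range 236.8 axis y,z mm -4.6 94.4 x -18.5
294 268 286 range 237.8 axis y,z mm -4.5 95.5 x -53.5
```

arm_command --moves '[-0.3, 0, 1, 40, 0, 0, 0, -0.3, 0, 0, 35, 0, 0, 0, -0.3, 0, 0, 15, 0, 0, 0, -0.3, 0, 0, 10, 0, 0, 0, -0.3, 0, 0, 0, 0, 0, 0]'

```text
clock: 14.0
tcp_pos: [0.6995, -0.0628, 0.3365]
orientation: [0.23, 0.631, 0.696, 0.253]
wrist_force: [-0.4, -0.5, 0.2]
finger_gap: 0.0301
grip_force: 0.0
```

No contact. I'll close on the bar while centring.

arm_command --moves '[-0.6, 0, -2, 0, 0, 0, 0, -0.9, 0, -2, 0, 0, 0, 0, -0.9, 0, 0, 0, 0, 0, 0, -0.9, 0, 0, 0, 0, 0, 0, -0.9, 0, 0, 0, 0, 0, 0]' --newtons 25

```text
clock: 14.62
tcp_pos: [0.6965, -0.063, 0.3339]
orientation: [0.23, 0.631, 0.696, 0.254]
wrist_force: [-0.0, 0.5, 0.1]
finger_gap: 0.0129
grip_force: 24.7
```

```bash
cat > arc.py <<'E'
import numpy as np, sys
a0,n,r=76.9,24,160.0
st=np.r_[np.full(16,6.0),np.full(4,4.5),np.full(4,3.35)]
a=np.radians(np.r_[a0,a0+np.cumsum(st)]); p=r*np.c_[np.cos(a),np.sin(a)]
d=np.diff(p,axis=0); ty=np.array([.766,.643]); tz=np.array([.643,-.766])
for k in range(24): print(k,np.degrees(a[k+1]).round(1),(d[k]@ty).round(1),(d[k]@tz).round(1),'cab x,z',p[k+1].round(0))
E
python3 arc.py
```

```text
0 82.9 -10.7 -12.9 cab x,z [ 20. 159.]
1 88.9 -12.0 -11.7 cab x,z [  3. 160.]
2 94.9 -13.2 -10.3 cab x,z [-14. 159.]
3 100.9 -14.2 -8.9 cab x,z [-30. 157.]
4 106.9 -15.0 -7.4 cab x,z [-47. 153.]
5 112.9 -15.7 -5.8 cab x,z [-62. 147.]
6 118.9 -16.2 -4.1 cab x,z [-77. 140.]
7 124.9 -16.6 -2.4 cab x,z [-92. 131.]
8 130.9 -16.7 -0.6 cab x,z [-105.  121.]
9 136.9 -16.7 1.1 cab x,z [-117.  109.]
10 142.9 -16.5 2.9 cab x,z [-128.   97.]
11 148.9 -16.1 4.6 cab x,z [-137.   83.]
12 154.9 -15.5 6.2 cab x,z [-145.   68.]
13 160.9 -14.8 7.8 cab x,z [-151.   52.]
14 166.9 -13.9 9.3 cab x,z [-156.   36.]
15 172.9 -12.9 10.7 cab x,z [-159.   20.]
16 177.4 -8.9 8.9 cab x,z [-160.    7.]
17 181.9 -8.1 9.6 cab x,z [-160.   -5.]
18 186.4 -7.4 10.2 cab x,z [-159.  -18.]
19 190.9 -6.5 10.7 cab x,z [-157.  -30.]
20 194.2 -4.3 8.3 cab x,z [-155.  -39.]
21 197.6 -3.8 8.5 cab x,z [-153.  -48.]
22 201.0 -3.3 8.7 cab x,z [-149.  -57.]
23 204.3 -2.8 8.9 cab x,z [-146.  -66.]
```

Four rows first, then check the forces.

arm_command --moves '[-0.9, 0, -10.7, -12.9, 0, 0, 0, -0.9, 0, -12, -11.7, 0, 0, 0, -0.9, 0, -13.2, -10.3, 0, 0, 0, -0.9, 0, -14.2, -8.9, 0, 0, 0, -0.9, 0, 0, 0, 0, 0, 0]'

```text
clock: 15.25
tcp_pos: [0.6291, -0.0696, 0.337]
orientation: [0.231, 0.631, 0.695, 0.254]
wrist_force: [-2.0, 2.3, 6.9]
finger_gap: 0.0132
grip_force: 24.7
```

arm_command --moves '[-0.9, 0, -14.5, -8.2, 0, 0, 0, -0.9, 0, -15.5, -5.8, 0, 0, 0, -0.9, 0, -16.2, -4.1, 0, 0, 0, -0.9, 0, -16.6, -2.4, 0, 0, 0, -0.9, 0, 0, 0, 0, 0, 0]'

```text
clock: 15.88
tcp_pos: [0.5666, -0.0757, 0.3084]
orientation: [0.229, 0.633, 0.696, 0.252]
wrist_force: [-5.0, -0.0, 4.7]
finger_gap: 0.0128
grip_force: 26.4
```

arm_command --moves '[-0.9, 0, -16.7, -2.1, 0, 0, 0, -0.9, 0, -16.7, 1, 0, 0, 0, -0.9, 0, -16.6, 2.9, 0, 0, 0, -0.9, 0, -16.2, 4.6, 0, 0, 0, -0.9, 0, 0, 0, 0, 0, 0]'

```text
clock: 16.5
tcp_pos: [0.5201, -0.0801, 0.2592]
orientation: [0.228, 0.633, 0.696, 0.251]
wrist_force: [-5.6, -2.0, 1.1]
finger_gap: 0.0128
grip_force: 26.1
```

arm_command --moves '[-0.9, 0, -16, 5, 0, 0, 0, -0.9, 0, -15, 7.6, 0, 0, 0, -0.9, 0, -14.1, 9.1, 0, 0, 0, -0.9, 0, -13, 10.6, 0, 0, 0, -0.9, 0, 0, 0, 0, 0, 0]'

```text
clock: 17.12
tcp_pos: [0.4987, -0.0821, 0.1993]
orientation: [0.229, 0.632, 0.696, 0.253]
wrist_force: [4.1, -1.1, -2.9]
finger_gap: 0.0126
grip_force: 25.7
```

arm_command --moves '[-0.9, 0, -8.4, 9.2, 0, 0, 0, -0.9, 0, -7.9, 9.8, 0, 0, 0, -0.9, 0, -7.2, 10.3, 0, 0, 0, -0.9, 0, -6.4, 10.7, 0, 0, 0, -0.9, 0, 0, 0, 0, 0, 0]'

```text
clock: 17.75
tcp_pos: [0.5016, -0.0818, 0.1498]
orientation: [0.229, 0.632, 0.696, 0.253]
wrist_force: [2.1, -0.6, -0.3]
finger_gap: 0.0127
grip_force: 26.1
```

arm_command --moves '[-0.9, 0, -4.2, 8.3, 0, 0, 0, -0.9, 0, -3.7, 8.5, 0, 0, 0, -0.9, 0, -3.2, 8.7, 0, 0, 0, -0.9, 0, -1.5, 4.5, 0, 0, 0, -0.9, 0, 0, 0, 0, 0, 0]'

```text
clock: 18.38
tcp_pos: [0.5116, -0.0808, 0.1191]
orientation: [0.229, 0.631, 0.696, 0.253]
wrist_force: [1.8, -0.1, -0.7]
finger_gap: 0.0126
grip_force: 26.4
```

Bar is at z about 0.131. The last few millimetres go slowly until contact.

arm_command --moves '[-0.9, 0, -1, 3, 0, 0, 0, -0.9, 0, -1, 3, 0, 0, 0, -0.9, 0, -0.7, 2, 0, 0, 0, -0.9, 0, 0, 0, 0, 0, 0, -0.9, 0, 0, 0, 0, 0, 0]'

```text
clock: 19.0
tcp_pos: [0.5155, -0.0814, 0.114]
orientation: [0.232, 0.631, 0.696, 0.254]
wrist_force: [-16.8, 0.9, 21.4]
finger_gap: 0.0129
grip_force: 31.9
```

arm_command --moves '[-0.9, 0, 0, -2, 0, 0, 0, -0.9, 0, 0, 0, 0, 0, 0, -0.5, 0, 0, 0, 0, 0, 0, -0.4, 0, 0, 0, 0, 0, 0, -0.4, 0, 0, 0, 0, 0, 0]'

```text
clock: 19.62
tcp_pos: [0.5125, -0.0805, 0.1123]
orientation: [0.229, 0.632, 0.696, 0.253]
wrist_force: [-0.1, 0.3, 0.1]
finger_gap: 0.0251
grip_force: 0.0
```

arm_command --moves '[-0.4, 0, 0, -10, 0, 0, 0, -0.4, 0, 0, -25, 0, 0, 0, -0.4, 0, 0, -50, 0, 0, 0, -0.4, 0, 0, -50, 0, 0, 0, -0.4, 0, 0, 0, 0, 0, 0, -0.4, 0, 0, 0, 0, 0, 0]'

```text
clock: 20.38
tcp_pos: [0.4269, -0.0896, 0.2168]
orientation: [0.231, 0.632, 0.696, 0.253]
wrist_force: [0.0, 0.1, -0.6]
finger_gap: 0.0255
grip_force: 0.0
```

```bash
python3 - <<'E'
from h import *
s=get_state(); print(s['clock'],s['tcp_pos'],s['wrist_force'])
for n in('top','scene'):
    im,d=read_camera(n); cv2.imwrite(f'pics/{n}9.png',im); C=cloud(n,d)
    m=(im.max(2)<90)&(np.hypot(C[...,0]-.507,C[...,1]+.08)<.085)&(C[...,2]>.1)&(C[...,2]<.16); P=C[m]
    print(n,m.sum(),np.median(P,0).round(4) if len(P) else '')
    for l in('flap_handle','stopper','flask'):
        for r in recognise(n,l)[:2]: u,v=map(int,r['point']); print(l,round(r['confidence'],2),(u,v),C[v,u].round(3))
E
python3 w.py w9 flap_handle stopper flask flap
```

```text
20.375 [ 0.42694986 -0.08958873  0.21682104] [ 0.03061958  0.07612336 -0.60216253]
top 199 [ 0.5071 -0.0824  0.1292]
flap_handle 0.87 (285, 188) [ 0.595 -0.079  0.146]
flask 0.68 (341, 241) [ 0.434 -0.271  0.033]
flask 0.56 (293, 243) [ 0.407 -0.096  0.33 ]
scene 106 [ 0.5085 -0.0782  0.1267]
flap_handle 0.56 (268, 218) [ 0.594 -0.065  0.144]
flap_handle 0.24 (306, 329) [0.438 0.327 0.019]
flask 0.65 (306, 220) [ 0.447 -0.102  0.035]
flask 0.55 (313, 188) [ 0.421 -0.242  0.04 ]
20.775 [ 0.4268 -0.0887  0.2158] [[-0.098, 0.763, 0.639], [0.995, 0.074, 0.064], [0.001, 0.642, -0.767]] 0.025536197499142214
flap_handle 0.72 372 150 [ 0.5816 -0.0396  0.14  ]
stopper 0.17 375 148 [ 0.5837 -0.0378  0.1412]
flask 0.79 142 214 [ 0.4298 -0.104   0.0335]
flask 0.7 132 391 [ 0.4062 -0.2499  0.06  ]
flap 0.86 376 151 [ 0.5844 -0.0402  0.1421]
```

```bash
python3 -c "
from workcell import hand_in; print(hand_in())"
```

```text
the job is handed in; nothing more can be done
None
```

The stopper is seated in the amber flask's neck and the flap is lowered gently onto its stop, with the arm clear; the job was handed in at about 21 s, but no verdict came back.

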